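Put the saw's blade-change kit back in its fitted tray

TASK

Put the four parts of the saw's blade-change kit back in the plywood tray, each in the yellow-floored pocket cut for it, lying flat on the floor: the ring spanner in the long pocket, the closed orange bit case in the rectangular one, the blade flange in the large round one, and the blade bolt, standing on its head as it does now, in the small round one. Leave the open-ended spanner and the wide-holed spacer ring, which belong to other machines, lying where they are.

Things in the scene. Friction and masses are not known exactly. Their poses are not given: they have to be found in the camera images.
- spanner_mid (a point): Steel ring spanner, a closed ring at each end: 209 mm long (y axis), rings 29 mm wide and 11 mm high; the flat shank between them is 14 mm wide and 6 mm thick and lies on the bench. The point is the middle of the shank, 3 mm above its underside. It may lie in its pocket either way round.
- case_mid (a point): Flat bit case, orange lid on a black bottom, shut: 55 mm (x) by 90 mm (y) by 17 mm high. The point is its centre, 8.5 mm above the underside. Take it across the 55 mm. It may lie in its pocket either way round.
- flange_mid (a point): Blade flange: grey steel disc 58 mm across, 9 mm thick, with a small hole in the middle. Lies flat. The point is its centre, 4.5 mm above the underside. (A like disc among the white offcuts far to the left, by the mitre saw, is another and out of reach.)
- bolt_mid (a point): Blade bolt, 40 mm high, standing upright on its hexagonal head: dark head 22 mm across and 9 mm high, on it a dark collar 32 mm across (9 to 13 mm above the underside), then the steel threaded shank, 12 mm thick, up to 40 mm. The point is on its axis, 20 mm above the underside; z is up along the shank.
- seat_spanner: Grey insert (80 x 240 mm) fixed in the tray, with the long yellow-floored pocket for the ring spanner, 45 mm (x) by 225 mm (y). Origin: middle of its underside; pocket floor 3 mm and rim 13 mm above the origin. A finger channel 50 mm wide, down to the floor, crosses it along x at its middle. The tray's rim is 15 mm above the origin.
- seat_case: Grey insert (120 x 152 mm) in the same tray with the rectangular yellow-floored pocket for the bit case, 71 mm (x) by 106 mm (y). Origin: middle of its underside; pocket floor 3 mm and rim 13 mm above the origin. A finger channel 50 mm wide, down to the floor, crosses it along x at its middle.
- seat_flange: Grey insert (120 x 76 mm) in the same tray with the large round yellow-floored pocket for the flange, 74 mm across. Origin: under the pocket's centre; pocket floor 3 mm and rim 13 mm above the origin. A finger channel 50 mm wide, down to the floor, crosses it along x at its middle. It and the bolt's insert change places between starts.
- seat_bolt: Grey insert (120 x 76 mm) in the same tray with the small round yellow-floored pocket for the bolt, 48 mm across. Origin: under the pocket's centre; pocket floor 3 mm and rim 13 mm above the origin; no finger channel.
- open_spanner_mid (a point): Look-alike that stays: open-ended spanner with an open, slanting U-shaped jaw at each end, about 208 mm long (y axis), shank 15 mm wide and 6 mm thick. The point is the middle of the shank.
- spacer_ring_mid (a point): Look-alike that stays: steel spacer ring 58 mm across, 9 mm thick, with a wide hole of 36 mm. The point is its centre. (Elsewhere: a black lead lies on the bench and rises to 0.18 m at a thin flex holder just to the right of the tray; carry things above it.)
Mind the look-alikes: they are no part of the job. What is shaped like the part that bears flange_mid but green or pink is not meant.

How it is judged:
By the outcome, as a careful person would: the job done as asked, in the order asked, and still so for the second after the job is handed in, with the robot touching nothing.
It also fails if it takes over 144 s, if anything falls off the work surface, if the arm or the gripper's body presses on something with over 40 N, if the wrist force passes 120 N, or if a joint passes its speed limit or range.

ROBOT

A 6-joint arm with a two-finger parallel gripper is mounted at the origin on a cart in front of the work surface, level with it; the furniture and walls round the work are solid. World frame = base frame: x ahead of the robot, y to its left, z up, the work surface at z = 0. Lengths are in mm, angles in rad, forces in N, time in s.
With the tool pointing down it reaches from about 300 to 775 mm from the base axis. Payload 14.6 kg.
Tool frame: the origin (TCP) lies on the centre line of the jaws, within the pads' length; the fingertips stand 19 mm ahead of it and the grasp point (between the pads) is the TCP (bot.tip_reach is the distance from the TCP to the fingertips, in mm); z points along the fingers, y is the line along which they close (so a half turn about z gives the same grasp; the last joint's range is limited). The gripper opens to 85 mm and grips with 20 to 120 N. Pads are 22 mm wide; open, the fingers measure 114 mm over their backs; the gripper's body (76 mm by 85 mm) begins 54 mm behind the grasp point. The pads swing forward as they close: fully open they stand 13 mm farther back than shut.
Start: joints at [-1.383, 0.3, 1.521, -0, 1.321, -0.067], TCP at [138.622, -532.234, 250.281] pointing down, gripper open.
Joint ranges: [-3.03, 3.03], [-0.79, 2.21], [0.23, 2.52], [-1.04, 4.18], [0, 3.07], [-2.55, 2.55]. Speed limits (rad/s): [2.22, 2.22, 2.57, 3.14, 3.14, 3.14].

INTERFACE

Orientations are given as a unit quaternion [w, x, y, z].
In Python, from rig import bot gives the robot as it stands. Calls block until the motion is done:
- bot.move_to(position, orientation): joint-space move of the TCP to a pose.
- bot.servo_line(position, attitude=None, speed=150, until_force=None): straight line of the TCP; attitude=None keeps the orientation; speed is the mean speed in mm/s. With until_force (N) it stops when the force on the tool has changed by that much, and returns True; else False.
- bot.move_joints(angles): joint-space move.
- bot.move_gripper(opening, grip_force=None): finger opening in mm; grip_force is the grip in N (None keeps the last); returns when the fingers have stopped.
- bot.dwell(seconds).
- bot.ik(position, orientation): joint angles nearest the present ones, or None.
- bot.read_state(): the state.
- bot.read_camera(name): name is "scene" or "top" or "wrist"; returns a dict with "image" (400x640x3 uint8, blue, green, red), "depth" (400x640 float32, mm along the optical axis (not along the pixel's ray), 0 where there is no reading), "fovy" (degrees; the focal length in pixels is half the picture's height over the tangent of half this angle, whatever the lens; pixels are square), "cx", "cy" (the principal point, pixels), "eye" and "attitude" of the camera in the world; the wrist camera has in their place "mount" (4x4, takes a point from camera to tool coordinates, whose origin is the TCP and whose axes are the flange's). Camera axes: x right, y down, z forward; pixel columns grow to the right and rows downward; lengths in mm; the calibration is good to about 2 mm. The wrist camera is an equidistant fisheye: a pixel r from the principal point sees the ray r / f radians off the axis. A picture is of the moment at which its call begins: read the wrist's pose just before it.
A pose or a line that the arm cannot do raises bot.MotionError and nothing moves.
- bot.finish_job(): hands the job in; it is judged then, once.
The state is a dict: "clock": time; "joint_positions": joint angles; "qvel": joint speeds; "effort": joint torques, N m; "ee_pos": TCP position; "tool_rot": TCP orientation; "ft_force": force on the tool from outside, world axes, zero at the start; "moment": the same for the moment, N m; "grip_width": finger opening in mm; "grip_force": force on a finger pad.
Only numpy, scipy, OpenCV 4.12 (cv2) and the standard library are available. Lean on these libraries where they do the work, as an engineer would, in place of code of your own. Each camera call takes 0.05 s, during which the arm holds its last target. There are 200 camera calls.

## Working session

There is one attempt and no reset: what is moved stays moved. The work goes in short steps, each a Python script; the robot and the scene stay as the last script left them, time stands still between calls to the robot, and variables do not carry over. Pictures are saved under pics/ and viewed, at most 17 in all, crops included, and the job is handed in when it is done.

```bash
ls; mkdir -p pics; cat > h.py <<'E'
import numpy as np, cv2
from scipy.spatial.transform import Rotation as R
from rig import bot
def rot(q): return R.from_quat([q[1],q[2],q[3],q[0]]).as_matrix()
def cam(n):
    s=bot.read_state(); c=bot.read_camera(n); c['s']=s
    c['f']=200/np.tan(np.radians(c['fovy'])/2)
    return c
def pt(c,u,v,z=None):
    """world point of a pixel: from depth, or on plane z"""
    dx,dy=u-c['cx'],v-c['cy']
    if 'mount' in c:
        r=np.hypot(dx,dy)+1e-9; t=r/c['f']; ray=np.array([dx/r*np.sin(t),dy/r*np.sin(t),np.cos(t)])
        T=np.eye(4);T[:3,:3]=rot(c['s']['tool_rot']);T[:3,3]=c['s']['ee_pos'];T=T@np.array(c['mount']);M,e=T[:3,:3],T[:3,3]
    else:
        ray=np.array([dx/c['f'],dy/c['f'],1.]); M,e=rot(c['attitude']),np.array(c['eye'])
    w=M@ray
    if z is None: return e+w*float(c['depth'][int(round(v)),int(round(u))])/ray[2]
    return e+w*(z-e[2])/w[2]
def down(yaw):
    """tool down, closing line (tool y) at angle yaw from world x (rad)"""
    y=np.array([np.cos(yaw),np.sin(yaw),0]);z=np.array([0,0,-1.]);x=np.cross(y,z)
    q=R.from_matrix(np.c_[x,y,z]).as_quat(); return [q[3],q[0],q[1],q[2]]
E
python3 - <<'E'
from h import *
for n in('scene','top','wrist'):
    c=cam(n); cv2.imwrite(f'pics/{n}0.png',c['image']); np.save(f'pics/{n}0.npy',c,allow_pickle=True)
    print(n,c['fovy'],c['cx'],c['cy'],c.get('eye'),c.get('attitude'),c.get('mount'))
print(bot.read_state())
E
```

```text
pics
scene 46.67509159788681 323.81570966906105 199.98878518226275 [-350.01223143  998.20747009  745.68215036] [ 0.18162761 -0.2989896   0.79719849 -0.49202764] None
top 57.29559702571722 319.4954088004146 201.32482004695783 [ 388.14482916  -26.23383313 1138.07131317] [ 0.05976584 -0.69812863  0.71241363 -0.03887532] None
wrist 65.70646984690485 319.90918867240623 197.50728988080778 None None [[-1.50833887e-03 -9.45511058e-01 -3.25586492e-01  8.26707862e+01]
 [ 9.99997987e-01 -9.95274082e-04 -1.74237320e-03 -6.12692764e-01]
 [ 1.32338534e-03 -3.25588464e-01  9.45510656e-01 -1.23765162e+02]
 [ 0.00000000e+00  0.00000000e+00  0.00000000e+00  1.00000000e+00]]
{'clock': 0.15, 'joint_positions': array([-1.38259805e+00,  3.00362034e-01,  1.52143293e+00, -2.12408424e-05,
        1.32066647e+00, -6.66118538e-02]), 'qvel': array([-0.000108  , -0.00150136, -0.0011785 ,  0.00056678, -0.00134797,
       -0.00021083]), 'effort': array([ 7.33248726e-04, -5.43661988e+01, -3.61887181e+01, -5.62347464e-05,
        3.07996939e-03, -1.12767344e-05]), 'ee_pos': array([ 138.59186101, -532.09555155,  249.84380464]), 'tool_rot': array([-4.32962904e-04,  9.91894519e-01,  1.27063271e-01, -3.66614956e-05]), 'ft_force': array([-0.98116906, -0.35371751, -0.42372113]), 'moment': array([-0.00374993, -0.03546965, -0.05028233]), 'grip_force': 0.0, 'grip_width': 85.21088693950367}
```

View pics/top0.png

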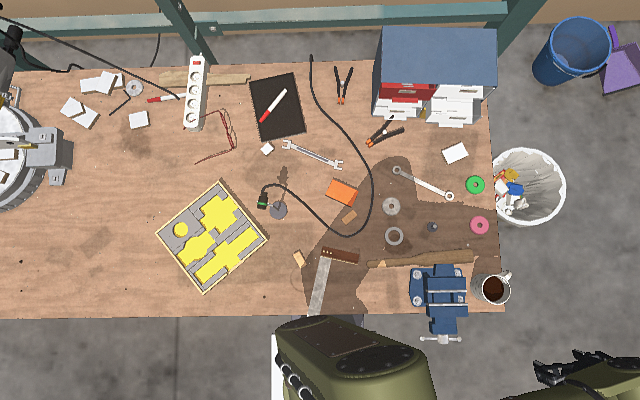

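View pics/scene0.png

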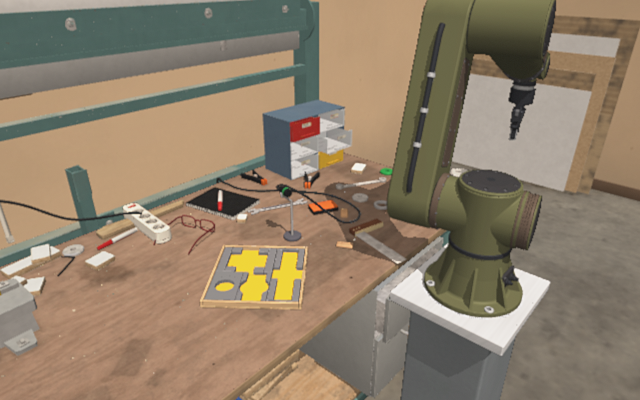

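The top view shows the tray around (212,237), the case at (341,192), the ring spanner at (397,170)–(449,196) and the open-ended spanner at (312,155). Two grey rings sit at (391,206) and (394,236), and the bolt is at (432,227). I'll enlarge these areas.

```bash
python3 - <<'E'
from h import *
c=np.load('pics/top0.npy',allow_pickle=True).item(); im=c['image']
a=cv2.resize(im[150:260,320:460],None,fx=5.5,fy=5.5-.1,interpolation=cv2.INTER_CUBIC) if 0 else cv2.resize(im[155:255,320:460],None,fx=5.5,fy=5.5,interpolation=cv2.INTER_CUBIC)
cv2.imwrite('pics/parts.png',a)
b=cv2.resize(im[175:300,150:275],None,fx=4.8,fy=4.8,interpolation=cv2.INTER_CUBIC)
cv2.imwrite('pics/tray.png',b)
E
```

```text
(no output)
```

View pics/parts.png

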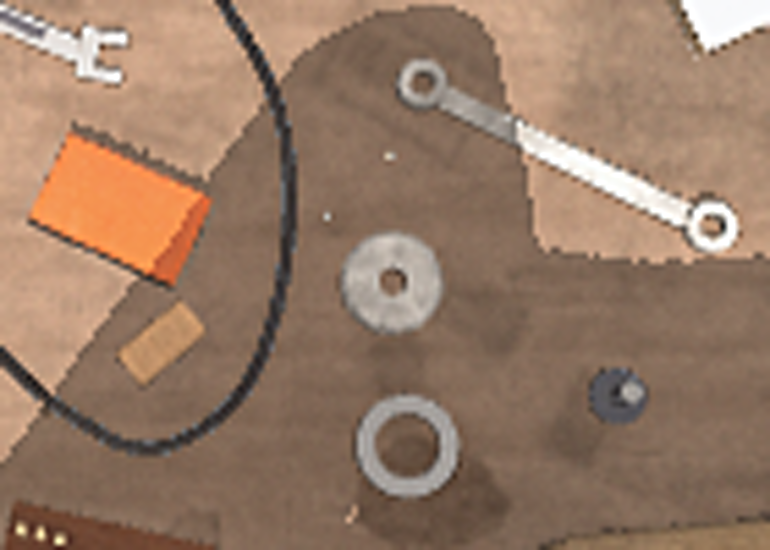

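View pics/tray.png

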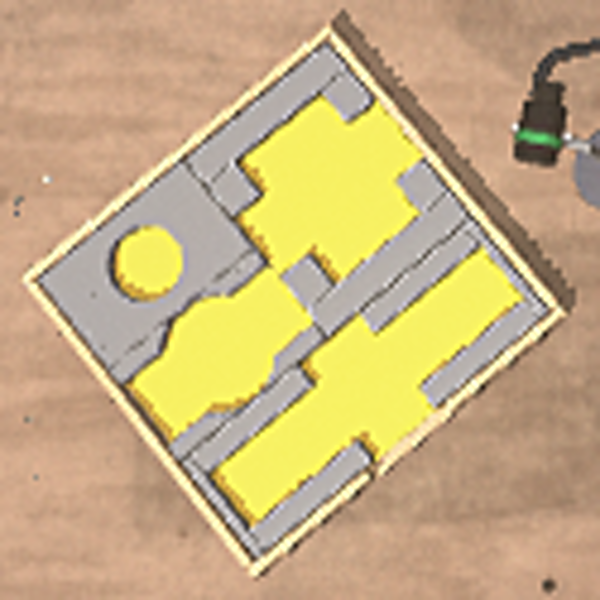

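The crops show the flange (small hole) at full-picture (391.3,206.3), the spacer ring at (394,236) and the ring spanner's ends at (396.7,170) and (449.4,195.9). The bolt's collar is at about (431.8,226.8). In the tray, the bolt pocket is the far-left cell and the flange pocket is below it, with the case pocket at top right and the long pocket at lower right.

```bash
python3 - <<'E'
from h import *
np.set_printoptions(precision=1,suppress=True)
c=np.load('pics/top0.npy',allow_pickle=True).item()
P=lambda u,v:((u+.5)/5.5-.5+320,(v+.5)/5.5-.5+155)
T=lambda u,v:((u+.5)/4.8-.5+150,(v+.5)/4.8-.5+175)
def sh(n,uv,z): print(n,pt(c,*uv,z), 'depth z', pt(c,*uv)[2])
sh('flange',P(392,282),9); sh('bolt collar',P(615,395),13); sh('bolt tip',P(631,391),40)
sh('sp1',P(422,83),11); sh('sp2',P(712,225),11)
for p in[(72,130),(210,195),(170,285),(30,218),(120,208)]: sh('case',P(*p),17)
for p in[(332,28),(565,312),(255,575),(27,280)]: sh('tray rim',T(*p),17)
for n,p in dict(spanE1=(480,252),spanE2=(523,300),spanW1=(212,475),spanW2=(252,523),bolt=(148,263),flange=(220,350),case=(332,190)).items(): sh(n,T(*p),5)
c2=np.load('pics/top0.npy',allow_pickle=True).item()
for p in[(100,290),(250,120),(300,500)]: sh('gray',T(*p),15)
E
```

```text
flange [ 528.1 -214.7    9. ] depth z -4.264127971151538
bolt collar [ 461.8 -334.    13. ] depth z 26.827124358838546
bolt tip [ 462.  -335.3   40. ] depth z 38.98433063739094
sp1 [ 641.4 -236.4   11. ] depth z 0.8975270696109874
sp2 [ 556.1 -394.1   11. ] depth z -2.826510379695037
case [617.9 -36.9  17. ] depth z 1.1725284282299526
case [ 578.7 -113.7   17. ] depth z 0.10289211796111886
case [528.1 -89.7  17. ] depth z 14.644205230740681
case [567.9 -12.1  17. ] depth z 17.278362985720378
case [572.4 -62.9  17. ] depth z 17.006211725947878
tray rim [619.5 321.3  17. ] depth z 3.355005771387823
tray rim [431.3 167.5  17. ] depth z 19.19528199938395
tray rim [270.6 362.9  17. ] depth z 18.35125419630026
tray rim [458.6 516.6  17. ] depth z 19.456766362433427
spanE1 [471.6 225.1   5. ] depth z 6.863583616378264
spanE2 [440.  196.9   5. ] depth z 16.640615773427953
spanW1 [332.2 396.6   5. ] depth z 6.1871542439212135
spanW2 [301.7 369.9   5. ] depth z 4.672620072674135
bolt [468.8 442.9   5. ] depth z 9.129667039588412
flange [411.6 393.8   5. ] depth z 6.194167955336297
case [514.1 322.8   5. ] depth z 7.336625171268452
gray [451.3 469.5  15. ] depth z 21.077972946067575
gray [560.1 374.6  15. ] depth z 20.92326230348999
gray [316.2 336.1  15. ] depth z 22.221006332986462
```

```bash
cat >> h.py <<'E'
def go(x,y,z,yawdeg,line=False,speed=150,**k):
    """pose with tool down; picks the half turn that keeps joint 6 well in range"""
    s=bot.read_state()['joint_positions']; best=None
    for k2 in(-1,0,1,2):
        q=down(np.radians(yawdeg)+np.pi*k2); j=bot.ik([x,y,z],q)
        if j is None: continue
        cost=np.abs(np.array(j)-s).max()+(5 if abs(j[5])>2.45 else 0)
        if best is None or cost<best[0]: best=(cost,q,j)
    if line: return bot.servo_line([x,y,z],best[1],speed=speed,**k)
    bot.move_joints(best[2])
def dz(z,speed=120,**k):
    p=list(bot.read_state()['ee_pos']); p[2]=z
    return bot.servo_line(p,speed=speed,**k)
def snap(name):
    c=cam('wrist'); cv2.imwrite(f'pics/{name}.png',c['image']); np.save(f'pics/{name}.npy',c,allow_pickle=True); return c
E
python3 - <<'E'
from h import *
print(bot.tip_reach)
go(550,-270,280,-28); bot.dwell(.3); snap('w1')
print(bot.read_state()['joint_positions'].round(2))
go(560,-60,280,-26.5); bot.dwell(.3); snap('w2')
print(bot.read_state()['joint_positions'].round(2))
go(440,342,330,39.3); bot.dwell(.3); snap('w3')
s=bot.read_state();print(s['joint_positions'].round(2),s['clock'])
E
```

```text
19.0
[-0.52  0.42  1.29 -0.    1.43 -0.03]
[-0.17  0.31  1.44 -0.    1.39  0.29]
[ 0.59  0.27  1.38 -0.    1.5  -0.09] 5.3917
```

View pics/w3.png

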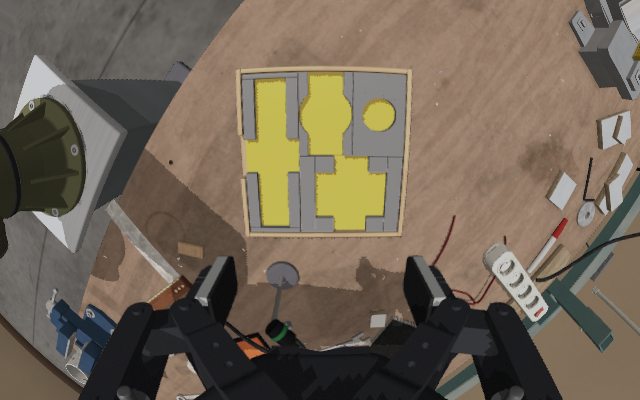

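View pics/w1.png

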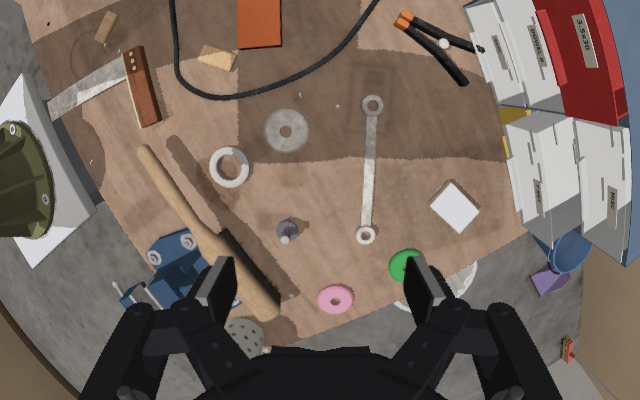

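View pics/w2.png

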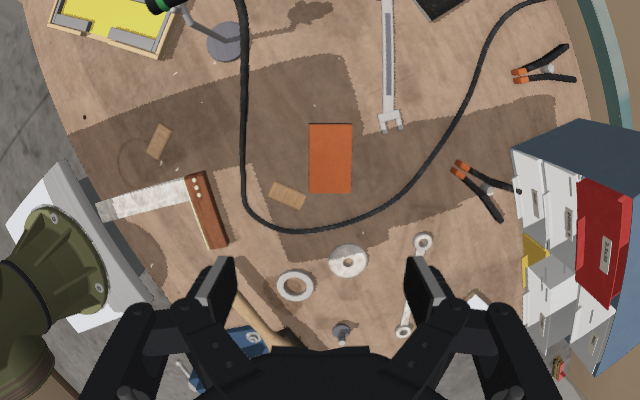

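The wrist views match the top view. w1 has the spanner's rings at (372,105) and (366,235), the flange at (286,131) and the bolt at (288,229). In w2 the case spans (309,124)–(352,193). In w3 the tray rim's corners are (238,70), (411,69), (401,236) and (247,236), and the bolt pocket is at (379,116).

```bash
python3 - <<'E'
from h import *
np.set_printoptions(precision=1,suppress=True)
L=lambda n:np.load(f'pics/{n}.npy',allow_pickle=True).item()
w1,w2,w3=L('w1'),L('w2'),L('w3')
def sh(n,c,u,v,z): p=pt(c,u,v,z);print(n,p,'dz',pt(c,u,v)[2]);return p
a=sh('sp1',w1,372,105,11);b=sh('sp2',w1,366,235,11);d=a-b;print('mid',(a+b)/2,np.hypot(*d[:2]),np.degrees(np.arctan2(d[1],d[0])))
sh('flange',w1,286,131,9);sh('bolt collar',w1,288,228,13)
sh('flange w2',w2,348,261,9)
q=[sh('case',w2,*p,17) for p in[(309,124),(351,124),(352,193),(310,193)]];print('mid',sum(q)/4)
q=[sh('rim',w3,*p,19) for p in[(238,70),(411,69),(401,236),(247,236)]];print('mid',sum(q)/4)
sh('bolt',w3,379,116,7);sh('flange',w3,326.5,115,7);sh('case',w3,350,194,7)
# pocket segmentation
hsv=cv2.cvtColor(w3['image'],cv2.COLOR_BGR2HSV);m=cv2.inRange(hsv,(22,120,120),(35,255,255))
n,l,st,ce=cv2.connectedComponentsWithStats(m)
for i in range(1,n):
  if st[i,4]>300:
    v,u=np.nonzero(l==i); g=np.array([pt(w3,x,y,7)[:2] for x,y in zip(u,v)]).astype(np.float32)
    print(st[i],'centroid',g.mean(0),cv2.minAreaRect(g))
E
```

```text
sp1 [ 640.  -236.8   11. ] dz 0.07778787928413067
sp2 [ 555.  -394.9   11. ] dz 0.40422709035692606
mid [ 597.5 -315.8   11. ] 179.4607311460056 61.74670571802232
flange [ 527.7 -215.5    9. ] dz 0.2241539256282863
bolt collar [ 463.9 -332.7   13. ] dz 15.06164405266577
flange w2 [ 527.6 -213.3    9. ] dz 0.6945976497174229
case [567.4 -11.5  17. ] dz 15.89771300293063
case [614.3 -34.7  17. ] dz 16.28663704844371
case [ 576.8 -117.2   17. ] dz -0.17004199202119707
case [527.4 -92.4  17. ] dz 0.43882969037969133
mid [571.5 -63.9  17. ]
rim [271.6 365.4  19. ] dz 21.196340627983318
rim [458.4 520.7  19. ] dz -0.2191155404765368
rim [620.9 323.   19. ] dz -0.6503500180411379
rim [430.7 168.4  19. ] dz 19.92787991525927
mid [445.4 344.4  19. ]
bolt [469.9 438.9   7. ] dz 8.871837549903717
flange [410.9 390.9   7. ] dz 8.743596402042044
case [514.2 321.8   7. ] dz 7.328943564283861
[ 299   73   87  157 7267] centroid [465.2 354.2] ((467.2039489746094, 364.47442626953125), (113.18734741210938, 247.1313934326172), 48.00293731689453)
[ 246   78   53  148 5020] centroid [382.7 298.5] ((385.1724853515625, 294.92724609375), (78.09548950195312, 225.87158203125), 38.25752639770508)
[363  99  32  32 817] centroid [467.7 440. ] ((468.0427551269531, 440.1795349121094), (45.923377990722656, 45.51680374145508), 40.79200744628906)
```

Both cameras agree to about 2 mm, and every measured size fits the ones given. First the ring spanner.

```bash
python3 - <<'E'
from h import *
bot.move_gripper(34,60)
go(597.5,-315.5,150,-28.3); 
go(597.5,-315.5,40,-28.3,line=True)
print(dz(21,60,until_force=8)); print(bot.read_state()['ee_pos'])
bot.move_gripper(0,60); s=bot.read_state();print(s['grip_width'],s['grip_force'],s['ft_force'])
dz(100,100); snap('w4'); s=bot.read_state();print(s['grip_width'],s['grip_force'],s['clock'])
E
```

```text
False
[ 597.92033382 -315.67479261   20.62147315]
11.169339509447783 58.75436067581177 [-0.5886016   0.86386153  3.93676404]
11.084304122230348 58.60046446323395 11.1
```

View pics/w4.png

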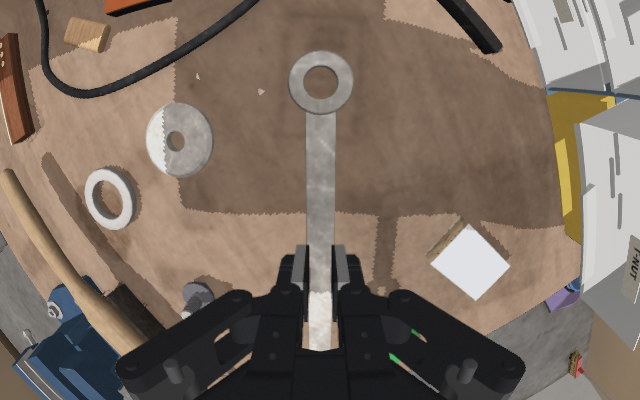

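The spanner is held squarely at the shank, with its ring at (320,82) lined up with the tool. Now to place it.

```bash
python3 - <<'E'
from h import *
dz(290,200)
go(386.3,296,290,39.3)
print(bot.read_state()['joint_positions'].round(2))
go(386.3,296,60,39.3,line=True,speed=150)
print(bot.read_state()['grip_width'])
print(dz(26,40,until_force=8)); print(bot.read_state()['ee_pos'],bot.read_state()['ft_force'])
bot.move_gripper(34); dz(120,150); go(386.3,240,280,39.3); bot.dwell(.2); snap('w5'); print(bot.read_state()['clock'])
c=cam('wrist')
E
```

```text
[ 0.58  0.13  1.64 -0.    1.38 -0.11]
11.165806028941493
True
[386.31619973 296.00739314  29.46786124] [-1.37560838  0.13932314  6.69550824]
18.9833
```

View pics/w5.png

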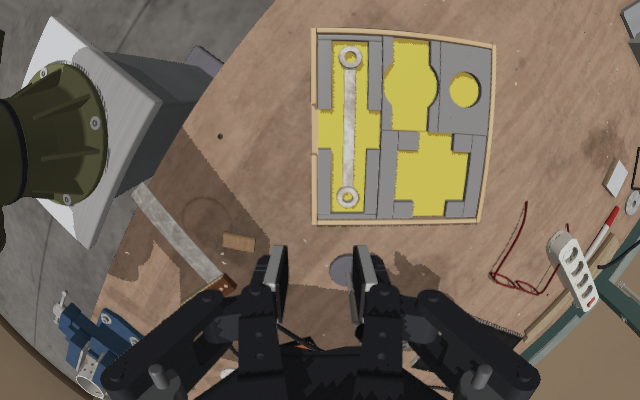

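The spanner lies in the long pocket, rings at (349,57) and (347,197). Next the case.

```bash
python3 - <<'E'
from h import *
bot.move_gripper(74,60)
go(572,-63.5,280,-26.5); go(572,-63.5,60,-26.5,line=True,speed=200)
print(dz(20,60,until_force=8),bot.read_state()['ee_pos'])
bot.move_gripper(30,60); s=bot.read_state();print(s['grip_width'],s['grip_force'],s['ft_force'])
dz(80,100); snap('w6')
dz(290,200); go(514.4,322,290,129.3)
print(bot.read_state()['joint_positions'].round(2),bot.read_state()['grip_width'])
go(514.4,322,60,129.3,line=True,speed=150)
print(dz(25,40,until_force=8),bot.read_state()['ee_pos'],bot.read_state()['ft_force'])
E
```

```text
False [572.72351162 -63.5230498   20.19496239]
53.59005604698344 63.708789478987455 [0.17656934 0.38669605 5.80522331]
[ 0.5   0.4   1.29 -0.    1.45  1.38] 53.38122873530219
True [514.49523203 322.02276554  28.83991757] [-1.95979246 -1.19118002  7.44368929]
```

View pics/w6.png

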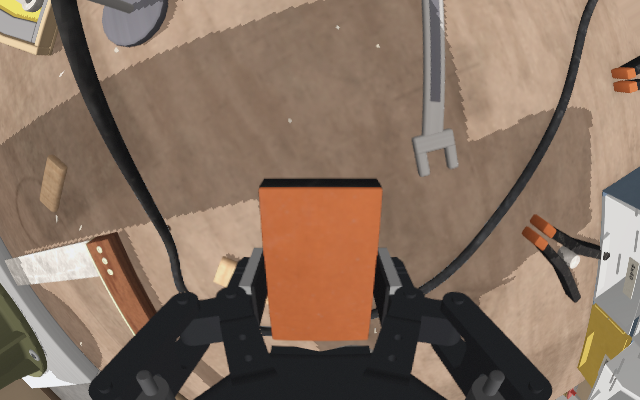

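The case is held flat and square, with its top at (260,180)–(382,335), and has touched the pocket floor. I'll release it, then pick the flange, finding the bench by touch.

```bash
python3 - <<'E'
from h import *
bot.move_gripper(70); dz(130,150); bot.dwell(.1); snap('w7')
dz(280,200)
bot.move_gripper(72,60)
go(527.7,-214.8,280,-50.7); go(527.7,-214.8,50,-50.7,line=True,speed=200)
print(dz(8,35,until_force=6),bot.read_state()['ee_pos'],bot.read_state()['ft_force'])
z=bot.read_state()['ee_pos'][2]; dz(z+3.5,30)
bot.move_gripper(30,60); s=bot.read_state();print(s['grip_width'],s['grip_force'],s['ft_force'],s['ee_pos'])
dz(80,100); snap('w8'); s=bot.read_state(); print(s['grip_width'],s['clock'])
a,b=[cv2.imread(f'pics/{n}.png')[:,60:560] for n in('w7','w8')]
cv2.imwrite('pics/w78.png',cv2.resize(np.hstack([a,b]),None,fx=.8,fy=.8))
E
```

```text
True [ 528.12538296 -214.92430415   10.73171133] [-2.59170698  0.50884927  8.31984329]
52.14862001769526 67.5112625919428 [-0.48947885 -0.28421956 13.76810096] [ 529.20536961 -215.42841361   15.74323246]
51.95107599876487 37.225
```

View pics/w78.png

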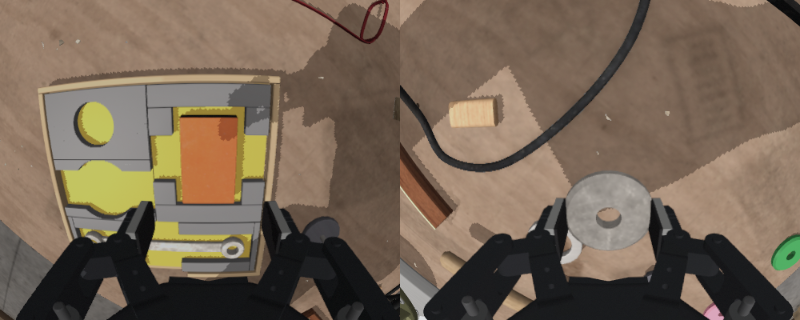

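The left half shows the case in its pocket (about (209,160)). The right half shows the flange held level between the pads at (608,212). Placing it.

```bash
python3 - <<'E'
from h import *
dz(290,200); go(409.7,391.5,290,129.3)
print(bot.read_state()['joint_positions'].round(2),bot.read_state()['grip_width'])
go(409.7,391.5,60,129.3,line=True,speed=150)
print(dz(20,30,until_force=6),bot.read_state()['ee_pos'],bot.read_state()['ft_force'],bot.read_state()['grip_width'])
bot.move_gripper(68); dz(130,150); snap('w9'); s=bot.read_state()
# bolt
dz(280,200); bot.move_gripper(36,50)
go(463,-333.4,280,-50.7); bot.dwell(.2); c=snap('w10'); print(s['clock'])
a,b=[cv2.imread(f'pics/{n}.png')[:,60:560] for n in('w9','w10')]
cv2.imwrite('pics/w910.png',cv2.resize(np.hstack([a,b]),None,fx=.8,fy=.8))
E
```

```text
[ 0.7   0.31  1.41 -0.    1.42  1.58] 52.067905648674156
True [409.89691119 391.68909328  23.80123634] [-1.27954693 -1.94360498  7.88785092] 52.44917242083088
44.6333
```

View pics/w910.png

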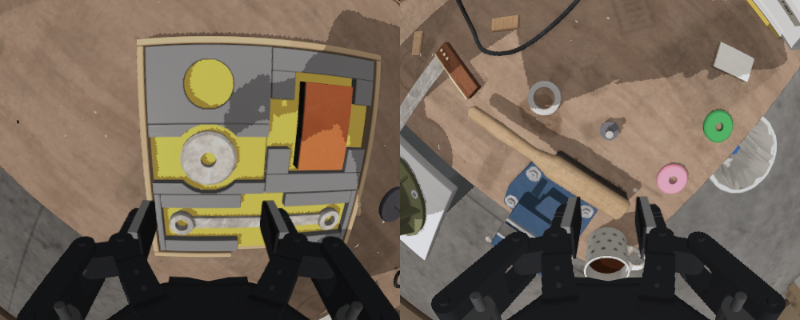

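The flange is in its pocket at (208,158) on the left. On the right the bolt stands clear at (610,129). Refine its position and pick it.

```bash
python3 - <<'E'
from h import *
c=np.load('pics/w10.npy',allow_pickle=True).item()
print(pt(c,322.5,161,13))
cv2.imwrite('pics/b.png',cv2.resize(c['image'][130:190,290:355],None,fx=8,fy=8,interpolation=cv2.INTER_CUBIC))
E
```

```text
[ 463.03862857 -335.24608459   13.        ]
```

View pics/b.png

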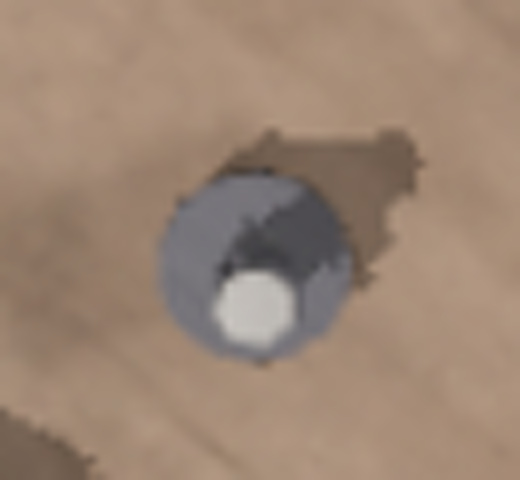

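The collar centre is at crop (256,265) and the shank's tip at (256,308), so the bolt is upright.

```bash
python3 - <<'E'
from h import *
c=np.load('pics/w10.npy',allow_pickle=True).item()
a=pt(c,321.6,162.7,13);b=pt(c,321.6,168.1,40);print(a,b)
x,y=((a+b)/2)[:2]; assert np.hypot(x-463,y+334)<4
go(x,y,90,-50.7,line=True,speed=200)
print(dz(36,50,until_force=6),bot.read_state()['ee_pos'])
bot.move_gripper(0,50); s=bot.read_state();print(s['grip_width'],s['grip_force'],s['ft_force'])
dz(90,80); snap('w11'); dz(290,200)
go(468.2,440,290,39.3)
print(bot.read_state()['joint_positions'].round(2),bot.read_state()['grip_width'])
go(468.2,440,75,39.3,line=True,speed=150); bot.dwell(.3); snap('w12')
a,b=[cv2.imread(f'pics/{n}.png')[:,60:560] for n in('w11','w12')]
cv2.imwrite('pics/w1112.png',cv2.resize(np.hstack([a,b]),None,fx=.8,fy=.8)); print(bot.read_state()['clock'])
E
```

```text
[ 460.56546752 -335.77378379   13.        ] [ 459.97490434 -336.13415129   40.        ]
False [ 460.87173509 -336.41031388   36.35322986]
9.794374528021883 48.71701776981354 [-1.26021292 -0.25286076  2.16554883]
[ 0.7   0.49  1.17 -0.    1.48  0.01] 10.298242084143153
58.1417
```

View pics/w1112.png

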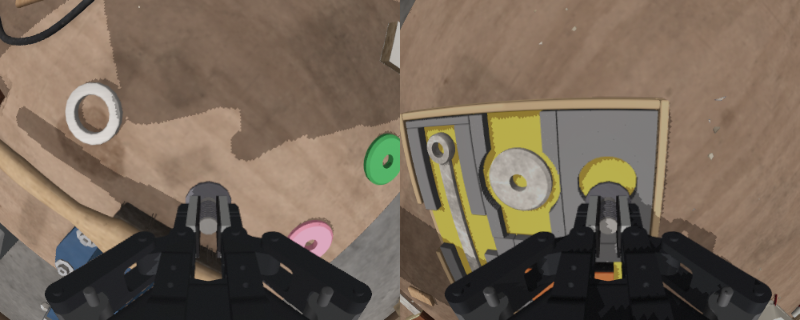

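The bolt hangs upright in the jaws above the small round pocket, at about (607,190) on the right. Lower, release and look.

```bash
python3 - <<'E'
from h import *
print(dz(41,25,until_force=5),bot.read_state()['ee_pos'],bot.read_state()['ft_force'])
bot.move_gripper(30); dz(140,80)
go(420,320,330,39.3); bot.dwell(.3); c=snap('w13'); print(bot.read_state()['clock'])
t=cam('top')['image']
a=cv2.resize(c['image'][30:280,220:470],(400,400),interpolation=cv2.INTER_CUBIC);b=cv2.resize(t[130:255,270:470],(400,250),interpolation=cv2.INTER_CUBIC)
o=np.zeros((400,800,3),np.uint8);o[:,:400]=a;o[:250,400:]=b;cv2.imwrite('pics/fin.png',o)
E
```

```text
True [468.24597687 440.05110854  44.25189589] [-1.23271505 -1.46456772  6.29552755]
62.2083
```

View pics/fin.png

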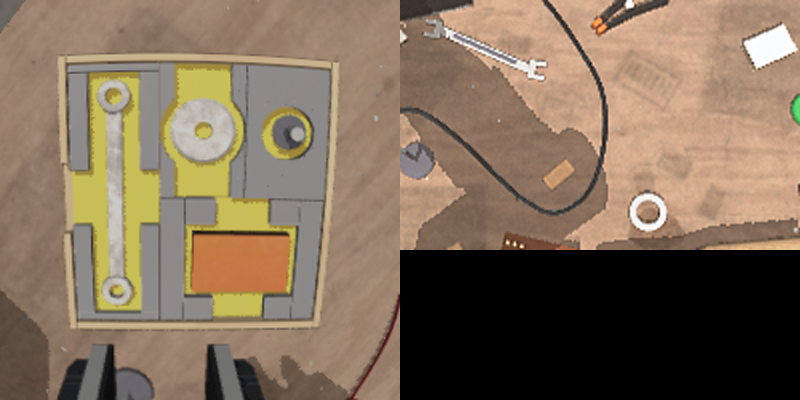

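All four parts lie in their pockets: spanner at (115,190), flange at (203,130), bolt upright at (290,132) and case at (241,263). The open-ended spanner and spacer ring are where they were.

```bash
python3 -c "
from rig import bot
print(bot.finish_job())"
```

```text
the job is handed in; nothing more can be done
None
```

The ring spanner, bit case, flange and bolt are each in their own tray pocket, the two look-alikes were left untouched, and the job was handed in at about 62 s of the 144 s allowed.

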